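# Hang a lacquered jig head to cure and bring the lamp over it

## Task

Set the freshly lacquered jig head to cure: pick its aluminium hanger up from the wooden rest and hang it by its eye on the yellow peg of the curing stand, so that it hangs down freely. Then slide the lamp along the track on top of the stand until it is centred on the yellow peg. Leave the other things on the bench where they are.

Things in the scene. Friction and masses are not known exactly. Their poses are not given: they have to be found in the camera images.
- hanger: loose flat aluminium hanger bar, brown jig head at one end, round eye at the other. Origin: middle of its underside; x along the bar to the eye, z normal to the flat. Bar 22 wide (y), 8 thick, x -50 to +26; eye at x +36, outer dia 28, hole dia 16; jig head x -48 to -83, dia 24, centred at mid thickness. 0.1 kg. Lies flat on the rest, underside 28 above the bench
- eye (a point): centre of the hanger's eye, at mid thickness; its z axis is the hole's axis, x as the hanger's x
- bar_grip (a point): point on the bar, mid thickness, 44 mm from the eye's centre, near the centre of mass: a good place to grip across the 22 mm width
- rest: fixed dark wooden block 100 (x) x 60 (y) x 20 high, with two cork ribs 8 high across it (at x = -41 and +33, 8 wide), on which the hanger lies about along the block's x; origin: centre of its underside
- stand: fixed open frame: posts at y -175 and +175, feet 130 (x) x 36; peg bar 16 x 350 x 22 centred 165 above the bench; track 28 (x) x 390 (y), top 276 above the bench. Origin: centre of underside; x away from the robot, y along the track. Three pegs on the robot's side, at y -50, +25, +100 in any order: yellow, bare steel, steel with a cured green jig head fixed on it
- peg_yellow: the yellow peg, fixed on the stand: origin at its root on the front face of the peg bar, 165 above the bench, axes as the stand's. A round rod 7 in diameter, 55 long, rising towards the robot (-x) at 45 degrees
- peg_tip (a point): the free end of the yellow peg (axes as the stand's)
- peg_seat (a point): point on the yellow peg's axis 12 mm from its root; the hung eye comes to rest about here
- lamp (a joint): lamp carriage on the track, value 0 to 0.30 m, grows towards the stand's +y; 0 is 150 mm to the -y side of the stand's middle. It is parked near 0. Slides with about 1.5 N and stays where it is left
- lamp_grip (a point): top centre of the lamp carriage's orange grip fin, 24 (x) x 20 (y) x 40 high, which stands above the white carriage; 330 above the bench; axes as the stand's
- lamp_mark (a point): centre of the black lamp head's underside, 36 diameter, 45 mm in front (-x) of the track's middle, 260 above the bench; axes as the stand's
- spool_red: red thread spool, 34 dia x 44 high (leave alone); origin at the middle of its underside
- spool_blue: blue thread spool, 34 dia x 44 high (leave alone); origin at the middle of its underside
- lacquer: amber lacquer jar, 40 dia x 65 high (leave alone); origin at the middle of its underside
- cement: small green glass bottle, 32 dia x 60 high (leave alone); origin at the middle of its underside
- brush: flat brush with a wooden handle lying on the bench, about 200 long (leave alone); origin at the middle of its underside
- driver: screwdriver with a wooden handle lying on the bench, 160 long (leave alone); origin at the middle of its underside
- beads: small white open bead box, 60 x 80 x 22 (leave alone); origin at the middle of its underside
Not all that is in view belongs to the job. What is shaped like the hanger but blue is not meant.

How it is judged:
By the outcome, as a careful person would: the job done as asked, in the order asked, and still so for the second after the job is handed in, with the robot touching nothing.
It also fails if it takes over 67 s, if anything falls off the work surface, if the arm or the gripper's body presses on something with over 40 N, if the wrist force passes 120 N, or if a joint passes its speed limit or range.

## Robot

A 7-joint arm with a two-finger parallel gripper is mounted at the origin on the work surface. World frame = base frame: x ahead of the robot, y to its left, z up, the work surface at z = 0. Lengths are in m, angles in rad, forces in N, time in s.
With the tool pointing down it reaches from about 0.35 to 0.9 m from the base axis. Payload 19.9 kg.
Tool frame: the origin (TCP) lies at the very end of the fingers, on their centre line; the grasp point (between the pads) lies 19 mm behind it; z points along the fingers, y is the line along which they close (so a half turn about z gives the same grasp; the last joint's range is limited). The gripper opens to 94 mm and grips with 3 to 60 N. Pads are 16 mm wide; open, the fingers measure 119 mm over their backs; the gripper's body (75 mm by 177 mm) begins 78 mm behind the grasp point.
Start: joints at [-1.278, 0.417, -0.01, 1.614, 0.005, 1.111, -0.053], TCP at [0.205, 0.59, 0.18] pointing down, gripper open.
Joint ranges: [-2.81, 2.81], [-0.39, 2.02], [-1.27, 1.25], [0.06, 2.57], [-1.19, 4.33], [0.19, 2], [-2.82, 2.82]. Speed limits (rad/s): [1.89, 1.89, 2.39, 2.39, 3.01, 3.01, 3.01].

## Interface

Orientations are given as a unit quaternion [w, x, y, z].
In Python, from rig import env, vision, finder gives the robot as it stands.
- The arm moves only by the tool apply_moves, never from a script. Its argument "moves" is text: rows parted by semicolons, each of 6 numbers parted by spaces: the shift along the tool's x, y, z in mm, then the turn, a rotation vector about the tool's x, y, z in degrees. In form: tx ty tz rx ry rz; .... A call has 1 to 12 rows; each row shifts and turns the commanded pose from where the row before left it, along the tool's axes as they then stand; what a row does not reach is not made up. A row lasts 1/12 s, in which the tool goes at most 41.7 mm and 7.16 degrees, less where a joint would pass 70% of its speed; a pose out of reach is approached as far as the arm can. A call is refused whole if a number of a shift passes 41.7 or a number of a turn 7.16, either way. A call with a gripper value outside its range is refused whole. "jaw" is the opening, from 0 (shut) to 1 (fully open), set as the call begins (left out, the last holds). The fingers move at their own pace and stop on an object; "grip_force" is the grip in N (left out, the last holds). Time passes only in rows, so rows that do not move let the fingers close. It gives the time, the measured TCP pose, the force, the opening and the grip force at its end, in the units of the state.
- env.observe(): the state, without advancing time (a new reading comes with each control period).
- vision.capture(name): name is "side" or "top" or "wrist"; returns a dict with "color" (420x560x3 uint8, blue, green, red), "z_map" (420x560 float32, m along the optical axis (not along the pixel's ray), 0 where there is no reading), "fx", "fy", "cx", "cy" (pixels), "xyz" and "orientation" of the camera in the world. Camera axes: x right, y up, looking along -z (the intrinsics and any distortion apply to the point x, -y, -z); pixel columns grow to the right and rows downward; lengths in m; the calibration is good to about 2 mm. A picture is of the moment at which its call begins.
- env.close_job(): hands the job in; it is judged then, once.
Trained networks look in a picture, given as the dict that the camera call returned (one of the last four; its "shot" number tells which), for a name from the list of things; names that differ only in an ending like _2 or _b are one class to them, and where a whole thing is asked for, a point or a joint stands for the part that bears it (a point fixed in the world has none). Each returns a list of dicts, best first, with "p" (0 to 1); they miss things now and then, are a little off and sometimes report something else, mostly with a low value. They report only what shows in the picture. A call takes as long as a camera call. They do not tell look-alikes from the thing itself.
- finder.boxes_of(picture, target): "box" ([centre column, centre row, width, height] as shares, 0 to 1, of the picture: columns of its width, rows of its height, round what is visible of it).
- finder.masks_of(picture, target): "mask" (420x560 bool, what is visible of it) and "box" ([centre column, centre row, width, height] as shares, 0 to 1, of the picture: columns of its width, rows of its height, round what is visible of it).
The state is a dict: "time_s": time; "joint_pos": joint angles; "qd": joint speeds; "effort": joint torques, N m; "position": TCP position; "eef_rot": TCP orientation; "wrist_force": force on the tool from outside, world axes, zero at the start; "moment": the same for the moment, N m; "grip_width": finger opening in m; "gripper_force": force on a finger pad.
Only numpy, scipy, OpenCV 4.12 (cv2) and the standard library are available. Lean on these libraries where they do the work, as an engineer would, in place of code of your own. Each camera call takes 0.05 s, during which the arm holds its last target. There are 200 camera calls.

## Working session

There is one attempt and no reset: what is moved stays moved. The work goes in short steps, Python scripts to look and compute and a tool call to move; the robot and the scene stay as the last step left them, time stands still between calls to the robot, and variables do not carry over. Pictures are saved under pics/ and viewed, at most 10 in all, crops included, and the job is handed in when it is done.

Besides the shell and the picture viewer there is one more tool, called as name(argument=value, ...) on one line, values as JSON. apply_moves: Moves the arm, as the interface text tells. Its arguments: {"type":"object","properties":{"moves":{"type":"string"},"jaw":{"type":"number"},"grip_force":{"type":"number"}},"required":["moves"]}

```bash
mkdir -p pics; ls
cat > h.py <<'E'
import numpy as np, cv2
from scipy.spatial.transform import Rotation as R
from rig import env, vision, finder
def rot(q): return R.from_quat([q[1],q[2],q[3],q[0]])
def pts(p):
    z=p["z_map"]; v,u=np.mgrid[0:z.shape[0],0:z.shape[1]]
    c=np.stack([(u-p["cx"])/p["fx"]*z,-(v-p["cy"])/p["fy"]*z,-z],-1)
    w=rot(p["orientation"]).apply(c.reshape(-1,3)).reshape(c.shape)+p["xyz"]
    w[z==0]=np.nan
    return w
E
python3 - <<'E'
from h import *
s=env.observe(); print(s)
for n in("side","top"):
    p=vision.capture(n); cv2.imwrite(f"pics/{n}0.png",p["color"])
    print({k:p[k] for k in p if k not in("color","z_map")})
    w=pts(p); np.save(f"{n}_w.npy",w)
    for t in("hanger","eye","rest","stand","peg_yellow","lamp","lamp_grip"):
        try:
            for m in finder.masks_of(p,t)[:3]:
                q=w[m["mask"]]; print(n,t,round(m["p"],2),(np.array(m["box"])*[560,420,560,420]).round(),np.nanmedian(q,0).round(3),np.nanpercentile(q,2,axis=0).round(3),np.nanpercentile(q,98,axis=0).round(3))
        except Exception as e: print(n,t,e)
E
```

```text
pics
{'time_s': 0.0, 'joint_pos': array([-1.27745097,  0.41797199, -0.0103065 ,  1.61414684,  0.00473407,
        1.11071269, -0.05296215]), 'qd': array([ 1.00435724e-04,  7.42844244e-04, -1.64427494e-04,  1.38032952e-03,
       -4.73746632e-05,  1.44839855e-03, -1.25656682e-03]), 'effort': array([-1.54330079e-03, -8.51253462e+01,  6.37821592e-01, -4.25995982e+01,
       -4.89370537e-02,  1.85300410e-02,  1.94159174e-04]), 'position': array([0.20528057, 0.58990317, 0.17983804]), 'eef_rot': array([-4.16284676e-05,  1.66609876e-01,  9.86022707e-01, -6.06621059e-04]), 'wrist_force': array([-0.00830711,  0.54088045,  0.05976224]), 'moment': array([ 0.05673379,  0.06826144, -0.03326731]), 'gripper_force': 0.0, 'grip_width': 0.0944391348350942}
{'fx': 536.4005796453893, 'fy': 536.4005796453893, 'cx': 274.88600715219303, 'cy': 210.7910324547011, 'xyz': array([ 0.34348482, -1.21879644,  0.93713967]), 'orientation': array([ 0.8630656 ,  0.50266916, -0.01344878, -0.04754607]), 'shot': 1}
side hanger 0.7 [177. 388.  56.  19.] [ 0.179 -0.356  0.012] [ 0.119 -0.367 -0.   ] [ 0.241 -0.334  0.024]

[... 1434 characters left out ...]
  16.  39.] [ 0.425 -0.287  0.036] [ 0.371 -0.305  0.018] [ 0.479 -0.267  0.046]
top eye 0.55 [400. 300.   9.  47.] [ 0.18  -0.35   0.012] [ 0.122 -0.363 -0.002] [ 0.245 -0.34   0.026]
top rest 0.69 [229. 228.  10.   9.] [0.397 0.184 0.039] [0.386 0.171 0.014] [0.415 0.199 0.065]
top rest 0.56 [375. 215.  24.  34.] [ 0.439 -0.26   0.02 ] [ 0.397 -0.306  0.004] [ 0.491 -0.244  0.031]
top stand 0.57 [257. 144. 137.  70.] [0.645 0.086 0.271] [ 0.569 -0.085  0.009] [0.698 0.285 0.322]
top lamp 0.77 [309. 144.  15.  32.] [ 0.61  -0.043  0.29 ] [ 0.563 -0.069  0.002] [ 0.735 -0.024  0.333]
top lamp_grip 0.79 [310. 143.  21.  28.] [ 0.609 -0.043  0.291] [ 0.563 -0.067  0.273] [ 0.641 -0.024  0.333]
```

Run:
```python
from h import *
t=cv2.imread("pics/top0.png"); s=cv2.imread("pics/side0.png")
a=cv2.resize(t[90:330,180:440],None,fx=1.5,fy=1.5,interpolation=cv2.INTER_CUBIC)
a=cv2.resize(t[90:330,180:440],(400,370)); b=cv2.resize(s[150:400,140:410],(400,370))
c=cv2.resize(t[190:250,340:410],(400,230),interpolation=cv2.INTER_CUBIC)
d=cv2.resize(s[325:385,240:330],(400,230),interpolation=cv2.INTER_CUBIC)
cv2.imwrite("pics/m1.png",np.vstack([np.hstack([a,b]),np.hstack([c,d])]))
```

```text
(no output)
```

View pics/m1.png

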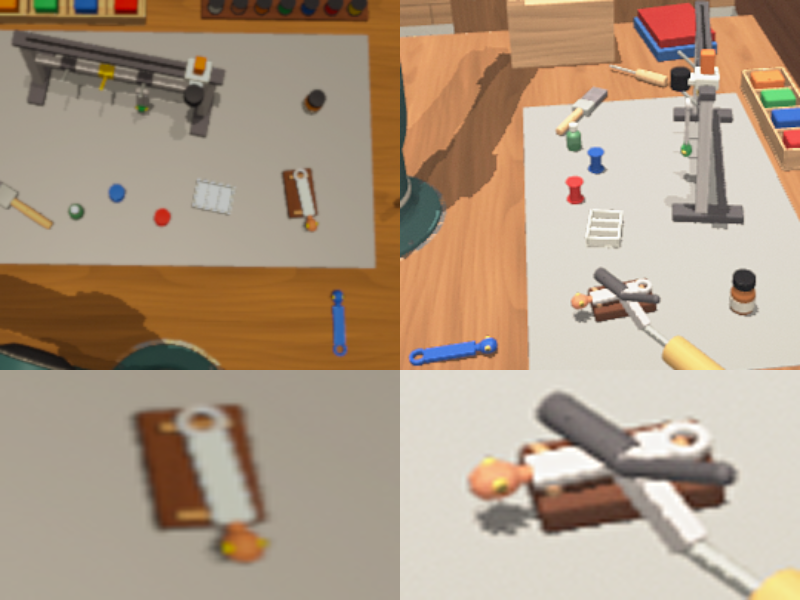

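View pics/side0.png

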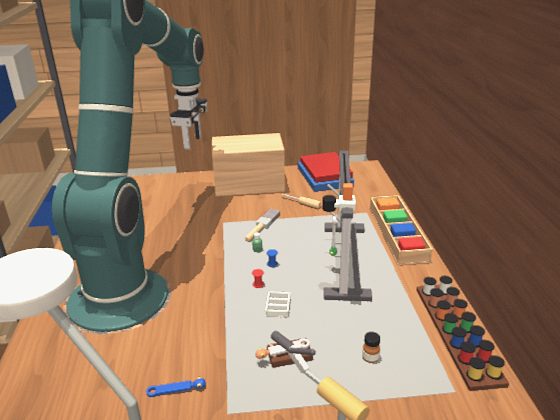

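Two look-alikes: the blue one lies on the bench (top px 401,298; z≈0.012). The aluminium one with the brown head lies on the rest (top px 375–382, 203–236; z≈0.036), which fits the description and shows clearly in the crop. The yellow peg is at about top px (250,137), the lamp at (310,144).

Run:
```python
from h import *
w=np.load("top_w.npy"); t=cv2.imread("pics/top0.png")
hsv=cv2.cvtColor(t,cv2.COLOR_BGR2HSV)
# hanger: points above rest
r=w[190:250,340:410].reshape(-1,3); c=hsv[190:250,340:410].reshape(-1,3)
k=(r[:,2]>0.030)&(r[:,2]<.06)&(c[:,1]<80)
q=r[k]; m=q.mean(0); u=np.linalg.svd((q-m)[:,:2])[2][0]; u*=np.sign(u[0]); d=(q-m)[:,:2]@u
print("bar",len(q),m,u,np.degrees(np.arctan2(u[1],u[0])),d.min(),d.max(),np.median(q[:,2]))
k=(r[:,2]>0.02)&(c[:,1]>130)&(c[:,2]>190); print("head",r[k].mean(0),k.sum())
# track
k=(abs(w[...,2]-.274)<.008); k[:, :180]=0;k[:,320:]=0; k[200:]=0; q=w[k]; m=q.mean(0); u=np.linalg.svd((q-m)[:,:2],full_matrices=False)[2][0]; u*=np.sign(u[1]); d=(q-m)[:,:2]@u
print("track",len(q),m,u,np.degrees(np.arctan2(-u[0],u[1])),d.min(),d.max())
print("mid",m[:2]+u*(d.min()+d.max())/2)
# yellow
k=(hsv[...,0]>22)&(hsv[...,0]<34)&(hsv[...,1]>170)&(hsv[...,2]>120); k[:110]=0;k[170:]=0;k[:,:200]=0;k[:,320:]=0
print("yellow",k.sum(),w[k].round(3).tolist())
k=(hsv[...,0]>5)&(hsv[...,0]<18)&(hsv[...,1]>170); k[:100]=0;k[160:]=0;k[:,:290]=0;k[:,330:]=0
q=w[k];print("orange",k.sum(),q[q[:,2]>.31].mean(0))
ws=np.load("side_w.npy"); print("fg",ws[340,285],ws[355,300],ws[400,345],ws[280,30])
```

```text
bar 196 [ 0.44244984 -0.28203211  0.036051  ] [0.98268835 0.1852663 ] 10.6766587375193 -0.07845427367059118 0.05248600314215555 0.03555994821940911
head [ 0.37857427 -0.29591638  0.04491936] 7
track 1245 [0.65192441 0.11935869 0.27482436] [0.20156371 0.97947541] -11.628415342716313 -0.20264858184447276 0.17303743763410034
mid [0.64894014 0.104857  ]
yellow 86 [[0.665, 0.13, 0.177], [0.664, 0.127, 0.178], [0.665, 0.124, 0.178], [0.665, 0.121, 0.175], [0.666, 0.118, 0.175], [0.659, 0.132, 0.184], [0.662, 0.13, 0.177], [0.661, 0.127, 0.179], [0.663, 0.124, 0.174], [0.661, 0.121, 0.181], [0.664, 0.118, 0.172], [0.662, 0.115, 0.176], [0.663, 0.112, 0.174], [0.663, 0.109, 0.174], [0.658, 0.132, 0.179], [0.66, 0.13, 0.173], [0.658, 0.126, 0.181], [0.659, 0.124, 0.176], [0.661, 0.121, 0.171], [0.657, 0.117, 0.184], [0.659, 0.115, 0.177], [0.659, 0.112, 0.178], [0.659, 0.109, 0.176], [0.656, 0.132, 0.177], [0.655, 0.129, 0.18], [0.657, 0.127, 0.171], [0.657, 0.124, 0.172], [0.656, 0.121, 0.177], [0.656, 0.118, 0.176], [0.654, 0.114, 0.181], [0.656, 0.112, 0.177], [0.658, 0.109, 0.169], [0.651
[... 721 characters left out ...]
642, 0.111, 0.181], [0.641, 0.126, 0.175], [0.643, 0.124, 0.168], [0.645, 0.121, 0.161], [0.637, 0.126, 0.179], [0.637, 0.123, 0.178], [0.633, 0.126, 0.182], [0.634, 0.123, 0.178], [0.628, 0.128, 0.187], [0.629, 0.126, 0.183], [0.621, 0.128, 0.201], [0.627, 0.126, 0.181], [0.617, 0.13, 0.206], [0.619, 0.128, 0.199], [0.62, 0.125, 0.193], [0.615, 0.13, 0.203], [0.615, 0.127, 0.203], [0.612, 0.13, 0.203], [0.612, 0.127, 0.202], [0.608, 0.061, 0.07], [0.611, 0.042, 0.06], [0.607, 0.042, 0.063]]
orange 441 [ 0.61909848 -0.04697075  0.32511426]
fg [ 0.41522273 -0.48782742  0.24775116] [ 0.43942939 -0.51243428  0.23184119] [ 0.49967739 -0.61752729  0.22727425] [ 0.06259043 -0.61222154  0.51080351]
```

```bash
cat >> h.py <<'E'
def state():
    s=env.observe(); print("t",round(s["time_s"],2),"pos",s["position"].round(4),"z",rot(s["eef_rot"]).as_matrix()[:,2].round(3),"x",rot(s["eef_rot"]).as_matrix()[:,0].round(3),"q",s["joint_pos"].round(2),"F",s["wrist_force"].round(1),"w",round(s["grip_width"],4),"gf",s["gripper_force"])
    return s
def toolR(x,z):
    z=np.array(z,float);z/=np.linalg.norm(z); x=np.array(x,float); x-=z*(x@z); x/=np.linalg.norm(x)
    return R.from_matrix(np.stack([x,np.cross(z,x),z],1))
def plan(P,Q,n=None,start=None,vmax=38,wmax=6.8):
    s=env.observe(); p0,r0=start or (s["position"],rot(s["eef_rot"]))
    P=np.array(P); rv=(r0.inv()*Q).as_rotvec(degrees=True)
    n=n or int(max(1,np.ceil(np.linalg.norm(P-p0)*1000/vmax),np.ceil(np.linalg.norm(rv)/wmax)))
    rows=[]
    for i in range(n):
        r=r0*R.from_rotvec(rv*i/n,degrees=True)
        rows.append(" ".join("%g"%round(v,1) for v in [*(r.inv().apply((P-p0)/n)*1000),*(rv/n)]))
    for i in range(0,n,12): print(f"[{n}]","; ".join(rows[i:i+12]))
    return P,Q
E
python3 - <<'E'
from h import *
s=state()
a=plan([.42,.1,.26],rot(s["eef_rot"]))
y=np.radians(10.7)
plan([.437,-.283,.17],toolR([-np.cos(y),-np.sin(y),0],[0,0,-1]),start=a)
E
```

```text
t 0.8 pos [0.2054 0.5903 0.1804] z [ 0. -0. -1.] x [-0.944  0.329 -0.   ] q [-1.28  0.42 -0.01  1.61  0.    1.11 -0.05] F [-0.2 -0.4 -0. ] w 0.0937 gf 0.0
[15] -24.3 -26.2 -5.3 0 0 0; -24.3 -26.2 -5.3 0 0 0; -24.3 -26.2 -5.3 0 0 0; -24.3 -26.2 -5.3 0 0 0; -24.3 -26.2 -5.3 0 0 0; -24.3 -26.2 -5.3 0 0 0; -24.3 -26.2 -5.3 0 0 0; -24.3 -26.2 -5.3 0 0 0; -24.3 -26.2 -5.3 0 0 0; -24.3 -26.2 -5.3 0 0 0; -24.3 -26.2 -5.3 0 0 0; -24.3 -26.2 -5.3 0 0 0
[15] -24.3 -26.2 -5.3 0 0 0; -24.3 -26.2 -5.3 0 0 0; -24.3 -26.2 -5.3 0 0 0
[11] -12.9 -32.4 8.2 -0 0 -2.7; -11.4 -33 8.2 -0 0 -2.7; -9.8 -33.5 8.2 -0 0 -2.7; -8.2 -33.9 8.2 -0 0 -2.7; -6.6 -34.2 8.2 -0 0 -2.7; -4.9 -34.5 8.2 -0 0 -2.7; -3.3 -34.7 8.2 -0 0 -2.7; -1.6 -34.8 8.2 -0 0 -2.7; 0 -34.9 8.2 -0 0 -2.7; 1.7 -34.8 8.2 -0 0 -2.7; 3.3 -34.7 8.2 -0 0 -2.7
```

apply_moves(moves="-24 -26 -7 0 0 0; -24 -26 -7 0 0 0; -24 -26 -7 0 0 0; -24 -26 -7 0 0 0; -24 -26 -7 0 0 0; -24 -26 -7 0 0 0; -24 -26 -7 0 0 0; -24 -26 -7 0 0 0; -24 -26 -7 0 0 0; -24 -26 -7 0 0 0; -24 -26 -7 0 0 0; -24 -26 -7 0 0 0")

```text
time_s: 1.8
position: [0.3752, 0.1993, 0.2651]
eef_rot: [0.0, 0.167, 0.986, 0.0]
wrist_force: [0.9, 0.5, 0.2]
grip_width: 0.0941
gripper_force: 0.0
```

apply_moves(moves="-24 -26 0 0 0 0; -24 -26 0 0 0 0; -24 -26 0 0 0 0; -13 -33 8 0 0 -2.7; -11 -33 8 0 0 -2.7; -10 -33 8 0 0 -2.7; -8 -34 8 0 0 -2.7; -7 -34 8 0 0 -2.7; -5 -34 8 0 0 -2.7; -3 -35 8 0 0 -2.7; -2 -35 8 0 0 -2.7; 0 -35 8 0 0 -2.7")

```text
time_s: 2.8
position: [0.431, -0.2116, 0.1925]
eef_rot: [0.001, -0.046, 0.999, -0.0]
wrist_force: [0.4, 0.2, 0.7]
grip_width: 0.0938
gripper_force: 0.0
```

Run:
```python
from h import *
s=state()
y=np.radians(10.7)
plan([.437,-.283,.17],toolR([-np.cos(y),-np.sin(y),0],[0,0,-1]))
```

```text
t 2.8 pos [ 0.431  -0.2116  0.1925] z [ 0.001 -0.    -1.   ] x [-0.996 -0.092 -0.001] q [-0.3   0.18  0.77  1.97 -0.14  1.05  2.2 ] F [0.4 0.2 0.7] w 0.0938 gf 0.0
[2] 0.3 -35.8 11.2 -0 0 -2.7; 2 -35.8 11.2 -0 0 -2.7
```

apply_moves(moves="0 -36 11 0 0 -2.7; 2 -36 11 0 0 -2.7; 0 0 0 0 0 0; 0 0 0 0 0 0")

```text
time_s: 3.13
position: [0.4361, -0.2836, 0.1698]
eef_rot: [-0.001, -0.09, 0.996, -0.0]
wrist_force: [-0.4, 1.2, 0.3]
grip_width: 0.0941
gripper_force: 0.0
```

Run:
```python
from h import *
s=state()
p=vision.capture("wrist"); cv2.imwrite("pics/w1.png",p["color"]); w=pts(p); print(p["xyz"])
for t in("hanger","eye"):
  for m in finder.masks_of(p,t)[:2]:
    q=w[m["mask"]]; print(t,m["p"],(np.array(m["box"])*[560,420,560,420]).round(),np.nanmedian(q,0).round(4))
M=finder.masks_of(p,"hanger")[0]["mask"]; q=w[M]; q=q[abs(q[:,2]-.036)<.003]
r=cv2.minAreaRect((q[:,:2]*1000).astype(np.float32)); print(r,np.median(q[:,2]))
```

```text
t 3.13 pos [ 0.4361 -0.2836  0.1698] z [-0.002 -0.001 -1.   ] x [-0.984 -0.179  0.002] q [-0.12  0.31  0.77  1.9  -0.25  1.03  2.5 ] F [-0.4  1.2  0.3] w 0.0941 gf 0.0
[ 0.36533582 -0.29792062  0.37400619]
hanger 0.72 [282. 188.  29. 134.] [ 0.4238 -0.2865  0.0359]
eye 0.63 [282. 186.  32. 127.] [ 0.4224 -0.2865  0.0359]
((428.94561767578125, -284.9855041503906), (130.9090118408203, 26.61922264099121), 11.86325740814209) 0.0357167907081426
```

View pics/w1.png

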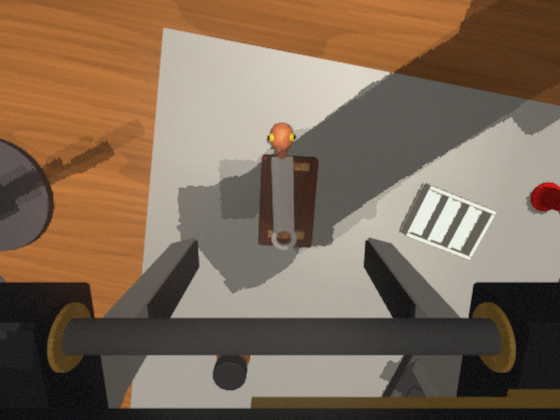

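Wrist view: hanger centred between the fingers, eye at (284,238), brown head (281,137); measured grip point agrees with TCP. Descend, keeping the tips above the 20 mm block.

apply_moves(moves="0 0 30 0 0 -0.6; 0 0 30 0 0 0; 0 0 30 0 0 0; 0 0 25 0 0 0; 0 0 15 0 0 0; 0 0 8 0 0 0; 0 0 4 0 0 0; 0 0 3 0 0 0; 0 0 0 0 0 0; 0 0 0 0 0 0", jaw=0.5)

```text
time_s: 4.17
position: [0.4378, -0.2818, 0.0264]
eef_rot: [0.001, -0.097, 0.995, -0.0]
wrist_force: [1.2, -0.4, 0.7]
grip_width: 0.0469
gripper_force: 0.0
```

apply_moves(moves="0 0 0 0 0 0; 0 0 0 0 0 0; 0 0 0 0 0 0; 0 0 0 0 0 0; 0 0 0 0 0 0; 0 0 0 0 0 0; 0 0 0 0 0 0; 0 0 0 0 0 0", jaw=0, grip_force=30)

```text
time_s: 4.83
position: [0.4372, -0.2818, 0.0255]
eef_rot: [-0.0, -0.097, 0.995, -0.0]
wrist_force: [-0.5, -0.3, -0.6]
grip_width: 0.0005
gripper_force: 0.0
```

Run:
```python
from h import *
s=state()
im=[]
for n,(a,b,c,d) in dict(wrist=(100,400,130,430),side=(300,400,230,330)).items():
  p=vision.capture(n); np.save(n+"_w.npy",pts(p)); cv2.imwrite(f"pics/{n}2.png",p["color"]); im.append(cv2.resize(p["color"][a:b,c:d],(400,400)))
cv2.imwrite("pics/m2.png",np.hstack(im))
```

```text
t 4.83 pos [ 0.4372 -0.2818  0.0255] z [-0. -0. -1.] x [-0.981 -0.193  0.   ] q [ 0.01  0.52  0.63  2.01 -0.45  0.75  2.68] F [-0.5 -0.3 -0.6] w 0.0005 gf 0.0
```

View pics/m2.png

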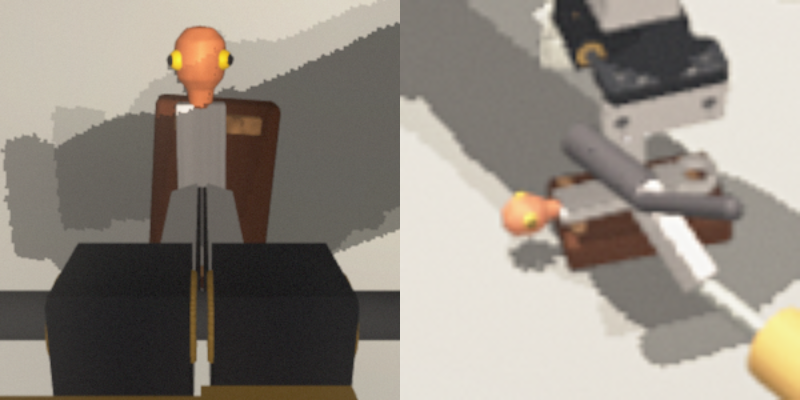

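Run:
```python
from h import *
w=np.load("wrist_w.npy")
for r in range(175,300,6): print(r,[w[r,c].round(3).tolist() for c in (262,272,288,298)])
w=np.load("side_w.npy")
for r,c in [(305,290),(320,290),(326,290),(330,290),(335,290),(338,308)]: print(r,c,w[r,c].round(3))
```

```text
175 [[0.4, -0.303, 0.02], [0.396, -0.297, 0.034], [0.394, -0.288, 0.035], [0.396, -0.281, 0.013]]
181 [[0.401, -0.302, 0.035], [0.399, -0.296, 0.037], [0.398, -0.287, 0.035], [0.396, -0.282, 0.036]]
187 [[0.404, -0.301, 0.035], [0.403, -0.296, 0.035], [0.401, -0.287, 0.036], [0.4, -0.281, 0.035]]
193 [[0.409, -0.301, 0.028], [0.406, -0.295, 0.037], [0.405, -0.286, 0.035], [0.404, -0.28, 0.035]]
199 [[0.414, -0.3, 0.021], [0.41, -0.294, 0.037], [0.408, -0.285, 0.037], [0.407, -0.279, 0.036]]
205 [[0.419, -0.3, 0.02], [0.413, -0.294, 0.037], [0.412, -0.284, 0.035], [0.41, -0.279, 0.036]]
211 [[0.422, -0.299, 0.02], [0.417, -0.293, 0.036], [0.415, -0.284, 0.035], [0.414, -0.278, 0.036]]
217 [[0.427, -0.298, 0.019], [0.42, -0.292, 0.037], [0.419, -0.283, 0.036], [0.417, -0.277, 0.037]]
223 [[0.431, -0.298, 0.019], [0.424, -0.292, 0.036], [0.422, -0.282, 0.036], [0.422, -0.276, 0.035]]
229 [[0.434, -0.297, 0.02], [0.428, -0.291, 0.036], [0.426, -0.282, 0.037], [0.425, -0.276, 0.036]]
235 [[0.439, -0.296, 0.019], [0.431, -0.29, 0.037], [0.43, -0.281, 0.035], [nan, nan, nan]]
241 [[0.443, -
[... 473 characters left out ...]
78, 0.089]]
271 [[0.428, -0.294, 0.096], [0.427, -0.289, 0.096], [0.426, -0.283, 0.095], [0.426, -0.278, 0.095]]
277 [[0.428, -0.293, 0.101], [0.428, -0.289, 0.101], [0.426, -0.283, 0.101], [0.426, -0.279, 0.101]]
283 [[0.404, -0.295, 0.154], [0.404, -0.292, 0.153], [0.426, -0.283, 0.107], [0.403, -0.286, 0.154]]
289 [[0.404, -0.294, 0.157], [0.404, -0.292, 0.158], [0.427, -0.283, 0.111], [0.403, -0.286, 0.157]]
295 [[0.404, -0.294, 0.161], [0.404, -0.292, 0.16], [0.427, -0.283, 0.115], [0.403, -0.286, 0.16]]
305 290 [ 0.444 -0.32   0.188]
320 290 [ 0.438 -0.372  0.192]
326 290 [ 0.438 -0.373  0.177]
330 290 [ 0.438 -0.367  0.16 ]
335 290 [ 0.446 -0.298  0.082]
338 308 [ 0.499 -0.225  0.   ]
```

The fingers closed above the bar: depth from both cameras puts the real fingertips near z≈0.05 (gripper body too, ~26 mm above what the reading implies). I'll open, go lower, and re-measure against the depth.

apply_moves(moves="0 0 0 0 0 0; 0 0 0 0 0 0; 0 0 0 0 0 0; 0 0 0 0 0 0; 0 0 8 0 0 0; 0 0 7 0 0 0; 0 0 4 0 0 0; 0 0 0 0 0 0; 0 0 0 0 0 0", jaw=0.45)

```text
time_s: 5.68
position: [0.4369, -0.2818, 0.0061]
eef_rot: [-0.0, -0.097, 0.995, 0.0]
wrist_force: [-0.7, 0.9, -0.2]
grip_width: 0.0425
gripper_force: 0.0
```

Run:
```python
from h import *
s=state(); p=vision.capture("wrist"); w=pts(p)
Q=rot(s["eef_rot"]); l=Q.inv().apply((w-s["position"]).reshape(-1,3)).reshape(w.shape)  # tool frame
k=(abs(l[...,1])<.045)&(l[...,2]>-.09)&(l[...,0]<.012)&(l[...,0]>-.02)&(w[...,2]>.026)&(abs(l[...,1])>.015)
q=l[k]; 
for sg in(1,-1):
  a=q[q[:,1]*sg>0]; print(len(a),a[:,1].min(),a[:,1].max(),np.sort(a[:,2])[-12:].round(4),np.median(a[:,0]))
h=w[(w[...,2]>.033)&(w[...,2]<.039)&(abs(l[...,1])<.016)]; lh=Q.inv().apply(h-s["position"])
print("bar y in tool",np.percentile(lh[:,1],[2,50,98]))
np.save("l.npy",l); cv2.imwrite("pics/w3.png",p["color"][130:400,150:420].repeat(2,0).repeat(2,1))
```

```text
t 5.68 pos [ 0.4369 -0.2818  0.0061] z [-0.001  0.    -1.   ] x [-0.981 -0.193  0.001] q [ 0.03  0.55  0.61  2.02 -0.48  0.71  2.7 ] F [-0.7  0.9 -0.2] w 0.0425 gf 0.0
2181 0.019282437453762378 0.0319183565524816 [-0.0254 -0.0253 -0.0253 -0.0252 -0.0251 -0.0251 -0.0251 -0.025  -0.025
 -0.0249 -0.0244 -0.024 ] 0.010411421708243012
2192 -0.035019632022066996 -0.02235619697838549 [-0.0258 -0.0258 -0.0258 -0.0258 -0.0258 -0.0256 -0.0254 -0.0252 -0.025
 -0.025  -0.0243 -0.0242] 0.010456743185281198
bar y in tool [-0.01239853 -0.00179542  0.00888609]
```

View pics/w3.png

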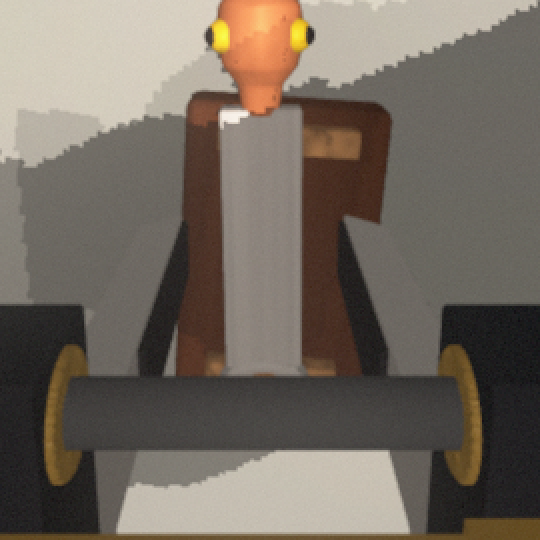

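View: bar centred between the open fingers, tips still just above it. Tip truly lies 25 mm short of the reported TCP; go 8 mm lower and grip.

apply_moves(moves="0 0 4 0 0 0; 0 0 4 0 0 0; 0 0 0 0 0 0; 0 0 0 0 0 0")

```text
time_s: 6.07
position: [0.4371, -0.2817, -0.0017]
eef_rot: [-0.0, -0.097, 0.995, 0.0]
wrist_force: [-0.1, 0.0, 0.3]
grip_width: 0.0422
gripper_force: 0.0
```

apply_moves(moves="0 0 0 0 0 0; 0 0 0 0 0 0; 0 0 0 0 0 0; 0 0 0 0 0 0; 0 0 0 0 0 0; 0 0 0 0 0 0; 0 0 0 0 0 0", jaw=0, grip_force=30)

```text
time_s: 6.65
position: [0.4373, -0.2818, -0.0014]
eef_rot: [0.0, -0.097, 0.995, -0.0]
wrist_force: [-0.2, 0.1, 1.9]
grip_width: 0.0215
gripper_force: 30.0
```

```bash
cat >> h.py <<'E'
ET=np.array([-.0426,-.0014,-.0334])
def pose(th,d,root=np.array([.645,.125,.165]),yaw=-11.6,tilt=45,off=0,et=None):
    "eye at distance d along the peg from the root, off m perpendicular up"
    a=np.radians(yaw); sx=np.array([np.cos(a),np.sin(a),0]); t=np.radians(tilt); Z=np.array([0,0,1.])
    p=(Z-sx)/2**.5; up=(Z+sx)/2**.5
    Q=toolR(-(np.sin(t)*Z+np.cos(t)*sx),np.sin(t)*sx-np.cos(t)*Z)
    return root+d*p+off*up-Q.apply(ET if et is None else et),Q
E
python3 - <<'E'
from h import *
s=state(); r=rot(s["eef_rot"])
a=np.radians(-11.6)
A=plan([.437,-.282,.15],r,vmax=38)
B=plan([.42,-.1,.30],toolR([-1,0,0],[0,0,-1]),start=A)
C=plan([.42,.1,.33],toolR([-np.cos(a),-np.sin(a),0],[0,0,-1]),start=B)
D=pose(0,.15); print(D[0],D[1].as_matrix()); plan(*D,start=C)
E
```

```text
t 6.65 pos [ 0.4373 -0.2818 -0.0014] z [ 0. -0. -1.] x [-0.981 -0.193 -0.   ] q [ 0.04  0.57  0.6   2.02 -0.49  0.7   2.71] F [-0.2  0.1  1.9] w 0.0215 gf 29.983890652656555
[4] 0.1 -0 -37.9 0 0 0; 0.1 -0 -37.9 0 0 0; 0.1 -0 -37.9 0 0 0; 0.1 -0 -37.9 0 0 0
[7] -2.6 26 -21.4 -0 0 1.6; -1.9 26 -21.4 -0 0 1.6; -1.2 26.1 -21.4 -0 0 1.6; -0.5 26.1 -21.4 -0 0 1.6; 0.3 26.1 -21.4 -0 0 1.6; 1 26.1 -21.4 -0 0 1.6; 1.7 26.1 -21.4 -0 0 1.6
[6] 0 33.3 -5 0 0 1.9; 1.1 33.3 -5 0 0 1.9; 2.2 33.3 -5 0 0 1.9; 3.4 33.2 -5 0 0 1.9; 4.5 33 -5 0 0 1.9; 5.6 32.9 -5 0 0 1.9
[0.53500935 0.14900703 0.2173259 ] [[-6.92664302e-01  2.01077921e-01  6.92664302e-01]
 [ 1.42183562e-01  9.79575250e-01 -1.42183562e-01]
 [-7.07106781e-01 -2.77555756e-17 -7.07106781e-01]]
[7] -14.7 10.2 16.1 0 -6.4 0; -12.8 10.2 17.6 0 -6.4 0; -10.7 10.2 19 0 -6.4 0; -8.5 10.2 20 0 -6.4 0; -6.2 10.2 20.9 0 -6.4 0; -3.9 10.2 21.4 0 -6.4 0; -1.4 10.2 21.7 0 -6.4 0
```

apply_moves(moves="0 0 -5 0 0 0; 0 0 -15 0 0 0; 0 0 -32 0 0 0; 0 0 -35 0 0 0; 0 0 -35 0 0 0; 0 0 -30 0 0 0; -3 26 -21 0 0 1.6; -2 26 -21 0 0 1.6; -1 26 -21 0 0 1.6; 0 26 -21 0 0 1.6; 0 26 -21 0 0 1.6; 1 26 -21 0 0 1.6")

```text
time_s: 7.65
position: [0.422, -0.1252, 0.2777]
eef_rot: [0.0, -0.012, 1.0, -0.0]
wrist_force: [0.6, 0.9, -1.0]
grip_width: 0.0215
gripper_force: 30.0
```

apply_moves(moves="2 26 -21 0 0 1.6; 0 33 -5 0 0 1.9; 1 33 -5 0 0 1.9; 2 33 -5 0 0 1.9; 3 33 -5 0 0 1.9; 5 33 -5 0 0 1.9; 6 33 -5 0 0 1.9; 0 0 0 0 0 0; 0 0 0 0 0 0")

```text
time_s: 8.4
position: [0.4196, 0.1, 0.3275]
eef_rot: [-0.0, 0.099, 0.995, -0.0]
wrist_force: [-0.8, -1.0, -1.0]
grip_width: 0.0216
gripper_force: 30.0
```

Run:
```python
from h import *
s=state()
plan(*pose(0,.15))
```

```text
t 8.4 pos [0.4196 0.1    0.3275] z [-0.    -0.001 -1.   ] x [-0.98   0.197  0.   ] q [-0.73 -0.07  0.4   1.86  0.03  1.35  1.04] F [-0.8 -1.  -1. ] w 0.0216 gf 29.983653724193573
[7] -14.8 10.1 15.7 0 -6.4 0; -12.9 10.1 17.3 0 -6.4 0; -10.9 10.1 18.6 0 -6.4 0; -8.7 10.2 19.7 0 -6.4 0; -6.5 10.2 20.6 0 -6.4 0; -4.1 10.2 21.2 0 -6.4 0; -1.7 10.2 21.5 0 -6.4 0
```

apply_moves(moves="-15 10 16 0 -6.4 0; -13 10 17 0 -6.4 0; -11 10 19 0 -6.4 0; -9 10 20 0 -6.4 0; -6 10 21 0 -6.4 0; -4 10 21 0 -6.4 0; -2 10 21 0 -6.4 0; 0 0 0 0 0 0; 0 0 0 0 0 0")

```text
time_s: 9.15
position: [0.5206, 0.1332, 0.2308]
eef_rot: [0.33, 0.099, 0.938, -0.043]
wrist_force: [1.0, -0.3, -0.4]
grip_width: 0.0219
gripper_force: 30.0
```

Run:
```python
from h import *
s=state(); im=[]
for n,(a,b,c,d) in dict(wrist=(0,420,0,560),side=(120,330,260,430),top=(90,230,190,330)).items():
  p=vision.capture(n); np.save(n+"_w.npy",pts(p)); cv2.imwrite(f"pics/{n}4.png",p["color"]); im.append(p["color"][a:b,c:d])
L=cv2.resize(im[0],(480,360)); cv2.imwrite("pics/m4.png",np.hstack([cv2.resize(im[0],(400,300)),np.vstack([cv2.resize(im[2],(400,300))])]))
cv2.imwrite("pics/m4.png",np.vstack([cv2.imread("pics/m4.png"),np.hstack([cv2.resize(im[1],(243,300)),cv2.resize(im[0][40:250,120:430],(443,300)),np.zeros((300,114,3),np.uint8)])]))
```

```text
t 9.15 pos [0.5206 0.1332 0.2308] z [ 0.61  -0.146 -0.779] x [-0.763  0.158 -0.627] q [-0.75 -0.05  0.11  2.26  0.9   0.67  0.06] F [ 1.  -0.3 -0.4] w 0.0219 gf 29.98387634754181
```

View pics/m4.png

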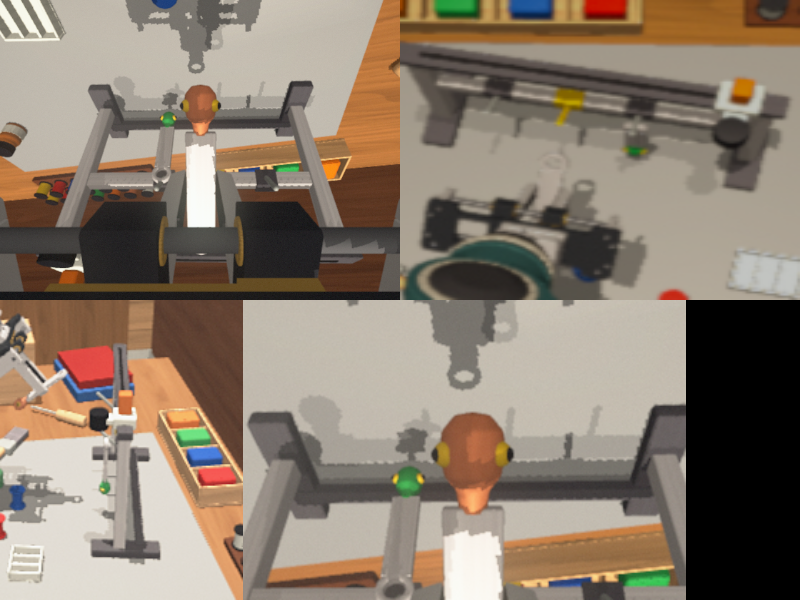

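Run:
```python
from h import *
from numpy import *
s=state(); Q=rot(s["eef_rot"]); e=s["position"]+Q.apply(ET); print("eye pred",e.round(4))
n=Q.as_matrix()[:,2]
for c in("top","side"):
  ps=[vision.capture(c) for _ in range(4)]; p=ps[-1]; w=nanmean([pts(q) for q in ps],0); hsv=cv2.cvtColor(p["color"],cv2.COLOR_BGR2HSV)
  l=Q.inv().apply((w-s["position"]).reshape(-1,3)).reshape(w.shape)
  k=(abs(l[...,2]-ET[2])<.012)&(l[...,0]<-.012)&(l[...,0]>-.075)&(abs(l[...,1])<.025)
  q=l[k]; print(c,"hanger pts",k.sum(),"x min",q[:,0].min(),"y",[ (round(median(q[(q[:,0]<b)&(q[:,0]>b-.01)][:,1]),4)) for b in(-.015,-.025,-.035,-.045)],"z",median(q[:,2]), "ringy",percentile(q[q[:,0]<-.035][:,1],[1,99]))
  k=(hsv[...,0]>20)&(hsv[...,0]<35)&(hsv[...,1]>130)&(hsv[...,2]>70)
  q=w[k]; q=q[(abs(q[:,0]-.63)<.06)&(abs(q[:,1]-.12)<.04)&(q[:,2]>.14)]
  print("yellow",len(q)); b=q[(q[:,0]>.642)]; 
  if len(b): print("band",b.mean(0).round(4),percentile(b[:,1],[2,98]).round(4))
  for r in sorted(q[q[:,0]<=.642].tolist()): print(array(r).round(4))
  # stand edges
  if c=="top":
    k=(abs(w[...,2]-.274)<.006); u=array([.2016,.979]); 
    q=w[k]; q=q[(abs((q[:,:2]-[.65,.1])@array([.979,-.2016]))<.03)]; 
    for yy in arange(-.2,.21,.04):
      a=q[abs((q[:,:2]-[.65,.1])@u-yy)<.02]
      if len(a)>5: x=(a[:,:2]-[.65,.1])@array([.979,-.2016]); print(round(yy,2),len(a),percentile(x,[3,97]).round(4))
    print("ends",percentile((q[:,:2]-[.65,.1])@u,[.5,99.5]))
```

```text
t 9.3 pos [0.5216 0.1338 0.2325] z [ 0.612 -0.144 -0.778] x [-0.761  0.16  -0.629] q [-0.75 -0.05  0.11  2.26  0.9   0.67  0.06] F [-0.5  0.5 -1.1] w 0.0216 gf 29.983605444431305
eye pred [0.5333 0.1305 0.2853]
top hanger pts 118 x min -0.05893723036262557 y [np.float64(-0.0018), np.float64(-0.0023), np.float64(-0.0014), np.float64(-0.0014)] z -0.035919809292341745 ringy [-0.0143676   0.01049631]
yellow 112
band [0.653  0.1211 0.1752] [0.1078 0.1353]
[0.609  0.1303 0.2016]
[0.6114 0.1303 0.2036]
[0.6115 0.1274 0.2034]
[0.6144 0.1304 0.2037]
[0.6158 0.1277 0.1989]
[0.6188 0.1307 0.1987]
[0.6198 0.125  0.1955]
[0.6199 0.1279 0.195 ]
[0.6221 0.1279 0.1977]
[0.624  0.1311 0.191 ]
[0.6248 0.1254 0.1887]
[0.6274 0.1254 0.19  ]
[0.6278 0.1284 0.1887]
[0.6317 0.1256 0.1856]
[0.6323 0.1287 0.1837]
[0.6342 0.1231 0.1772]
[0.6359 0.1259 0.1819]
[0.6369 0.1231 0.1786]
[0.6377 0.1059 0.2642]
[0.639  0.1088 0.26  ]
[0.6395 0.1141 0.2676]
[0.6396 0.117  0.2672]
[0.6405 0.1262 0.1764]
[0.641  0.1228 0.2623]
[0.6412 0.1233 0.1744]
[0.642  0.1113 0.1824]
-0.2 64 [-0.009   0.0179]
-0.16 39 [-0.0163  0.0172]
-0.12 105 [-0.0129  0.0161]
-0.08 150 [-0.0112  0.0157]
-0.04 148 [-0.0121  0.0146]
0.0 146 [-0.0128  0.0143]
0.04 148 [-0.014   0.0132]
0.08 143 [-0.0143  0.0118]
0.12 146 [-0.0154  0.011 ]
0.16 144 [-0.0163  0.0103]
0.2 45 [-0.0172  0.0085]
ends [-0.19500759  0.19054797]
side hanger pts 77 x min -0.056959614282631056 y [np.float64(-0.0128), np.float64(-0.0104), np.float64(-0.0117), np.float64(-0.0105)] z -0.03814641187539742 ringy [-0.01664985  0.00770557]
yellow 0
```

Hanger held; from +y to −y the pegs are bare, yellow (+25), green-headed (−50) — yellow in the top view at about (249,137), with the bar's eye pointing to it. Measured yellow root ≈ (0.6465, 0.1228, 0.165), yaw −10.6°, consistent with the stated geometry.

```bash
sed -i 's/\[.645,.125,.165\]/[.6465,.1228,.165]/; s/yaw=-11.6/yaw=-10.6/' h.py
python3 - <<'E'
from h import *
s=state()
A=plan(*pose(0,.10),vmax=15); print(A[0])
E
```

```text
t 9.7 pos [0.5212 0.1344 0.2315] z [ 0.613 -0.144 -0.777] x [-0.761  0.159 -0.629] q [-0.75 -0.05  0.11  2.26  0.91  0.67  0.06] F [ 0.   0.4 -1.3] w 0.0218 gf 29.98345524072647
[5] -1.2 3 13.7 -0.3 -1.2 -0.2; -0.9 2.9 13.7 -0.3 -1.2 -0.2; -0.6 2.9 13.7 -0.3 -1.2 -0.2; -0.4 2.8 13.8 -0.3 -1.2 -0.2; -0.1 2.7 13.8 -0.3 -1.2 -0.2
[0.57085914 0.13838011 0.18197056]
```

apply_moves(moves="-1 3 14 -0.3 -1.2 -0.2; -1 3 14 -0.3 -1.2 -0.2; -1 3 14 -0.3 -1.2 -0.2; 0 3 14 -0.3 -1.2 -0.2; 0 3 13 -0.3 -1.2 -0.2; 0 0 0 0 0 0; 0 0 0 0 0 0; 0 0 0 0 0 0")

```text
time_s: 10.37
position: [0.5709, 0.139, 0.1819]
eef_rot: [0.381, 0.085, 0.92, -0.037]
wrist_force: [0.1, 0.3, -0.9]
grip_width: 0.0212
gripper_force: 30.0
```

Run:
```python
from h import *
s=state()
A=plan(*pose(0,.075),vmax=8)
```

```text
t 10.37 pos [0.5709 0.139  0.1819] z [ 0.694 -0.133 -0.707] x [-0.696  0.127 -0.707] q [-0.74  0.12  0.14  2.3   1.37  0.53 -0.39] F [ 0.1  0.3 -0.9] w 0.0212 gf 29.983793199062347
[4] -0 -0.1 6.3 -0 -0 0; -0 -0.1 6.3 -0 -0 0; -0 -0.2 6.3 -0 -0 0; -0 -0.2 6.3 -0 -0 0
```

apply_moves(moves="0 -0.2 8 0 0 0; 0 -0.2 8 0 0 0; 0 -0.2 8 0 0 0; 0 -0.2 8 0 0 0; 0 0 0 0 0 0; 0 0 0 0 0 0; 0 0 0 0 0 0")

```text
time_s: 10.95
position: [0.593, 0.1341, 0.1596]
eef_rot: [0.381, 0.085, 0.92, -0.037]
wrist_force: [0.5, 0.1, -0.1]
grip_width: 0.0218
gripper_force: 30.0
```

Run:
```python
from h import *
s=state(); Q=rot(s["eef_rot"]); print("eye",s["position"]+Q.apply(ET))
im=[]
for n,(a,b,c,d) in dict(top=(115,165,220,270),side=(190,250,300,360)).items():
  p=vision.capture(n); w=pts(p); im.append(cv2.resize(p["color"][a:b,c:d],(400,400),interpolation=cv2.INTER_CUBIC))
  l=Q.inv().apply((w-s["position"]).reshape(-1,3)).reshape(w.shape)
  hsv=cv2.cvtColor(p["color"],cv2.COLOR_BGR2HSV)
  k=(abs(l[...,2]-ET[2])<.012)&(l[...,0]<-.012)&(l[...,0]>-.065)&(abs(l[...,1])<.025)&(hsv[...,1]<90); q=l[k]
  if len(q): r=q[q[:,0]<-.03]; print(n,len(q),"xmin",np.sort(q[:,0])[:4].round(4),"ring y",np.percentile(r[:,1],[2,98]))
  k=(hsv[...,0]>20)&(hsv[...,0]<35)&(hsv[...,1]>120)&(hsv[...,2]>70)&(l[...,2]<.03)&(abs(l[...,1])<.03)&(abs(l[...,0])<.1)
  for v in l[k]: print(n,"yel",v.round(4))
cv2.imwrite("pics/m5.png",np.hstack(im))
```

```text
t 10.95 pos [0.593  0.1341 0.1596] z [ 0.695 -0.133 -0.707] x [-0.695  0.127 -0.707] q [-0.71  0.19  0.16  2.28  1.49  0.48 -0.5 ] F [ 0.5  0.1 -0.1] w 0.0218 gf 29.98369038105011
eye [0.59911546 0.13178556 0.21330714]
top 107 xmin [-0.0603 -0.0586 -0.058  -0.0575] ring y [-0.01440362  0.01052764]
top yel [-0.0598  0.0061  0.0259]
top yel [-0.0598  0.0005  0.0282]
top yel [-0.0564  0.0113  0.0237]
top yel [-0.0574  0.0083  0.023 ]
top yel [-0.0555  0.006   0.0278]
top yel [-0.0588  0.0024  0.0227]
top yel [-0.0559  0.0002  0.0292]
top yel [-0.0578 -0.0058  0.028 ]
top yel [-0.0602 -0.009   0.0248]
top yel [-0.0525  0.0139  0.0237]
top yel [-0.0516  0.0113  0.0264]
top yel [-0.0523  0.0084  0.0264]
top yel [-0.052   0.0056  0.0281]
top yel [-0.054   0.0024  0.0255]
top yel [-0.0546 -0.0005  0.0257]
top yel [-0.0541 -0.0032  0.0278]
top yel [-0.0496  0.0079  0.0253]
top yel [-0.0492  0.0051  0.0271]
top yel [-0.0513  0.0019  0.0246]
top yel [-0.0504 -0.0007  0.0272]
top yel [-0.0523 -0.0039  0.0251]
top yel [-0.0528 -0.0068  0.0252]
top yel [-0.0515 -0.0094  0.0288]
top yel [-0.0531 -0.0125  0.0271]
top yel [-0.0473 -0.0012  0.0269]
top yel [-0.0485 -0.0042  0.0259]
top yel [-0.0499 -0.0101  0.0258]
top yel [-0.0492 -0.0128  0.0282]
top yel [-0.0456  0.0009  0.0229]
top yel [-0.0463 -0.002   0.0228]
top yel [-0.0442 -0.0101  0.03  ]
top yel [-0.0484 -0.0007  0.0121]
top yel [-0.0449 -0.0028  0.0195]
top yel [-0.0464  0.0015  0.0086]
top yel [-0.0462 -0.0013  0.0101]
top yel [-0.0451 -0.0038  0.0133]
top yel [-0.0484  0.     -0.0008]
top yel [-0.0494 -0.003  -0.0014]
top yel [-0.0449 -0.0003 -0.0003]
top yel [-0.049  -0.0039 -0.0063]
side 72 xmin [-0.0585 -0.0585 -0.0575 -0.0561] ring y [-0.01952422  0.00881009]
side yel [ 0.0575 -0.0159 -0.0449]
side yel [ 0.0563 -0.0138 -0.0421]
side yel [ 0.0581 -0.0151 -0.0402]
side yel [ 0.0631 -0.0092 -0.0356]
```

View pics/m5.png

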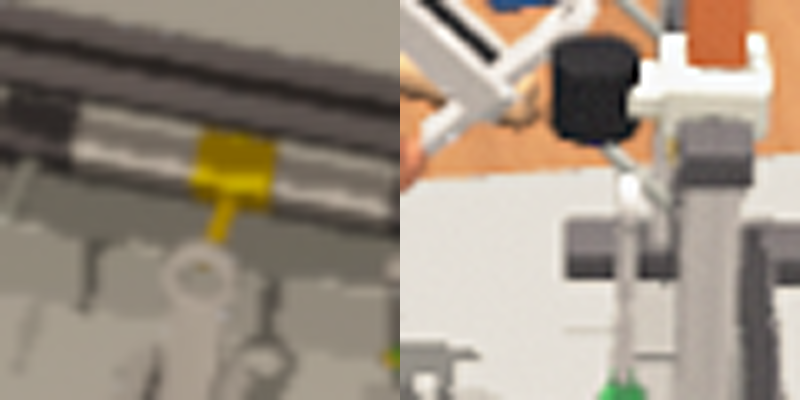

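Top view: eye ring at crop (200,275), peg tip (205,245) showing just behind and through the hole; the peg lies within ~2 mm of the hole axis in the tool frame. Sliding on.

apply_moves(moves="0 0 4 0 0 0; 0 0 4 0 0 0; 0 0 4 0 0 0; 0 0 4 0 0 0; 0 0 4 0 0 0; 0 0 4 0 0 0; 0 0 0 0 0 0")

```text
time_s: 11.63
position: [0.61, 0.1304, 0.1411]
eef_rot: [0.381, 0.084, 0.92, -0.038]
wrist_force: [0.6, -0.6, -0.8]
grip_width: 0.0219
gripper_force: 30.0
```

Run:
```python
from h import *
s=state(); print(s["moment"]); plan(*pose(0,.02),vmax=5)
```

```text
t 11.63 pos [0.61   0.1304 0.1411] z [ 0.694 -0.134 -0.708] x [-0.696  0.127 -0.707] q [-0.69  0.25  0.18  2.27  1.59  0.45 -0.59] F [ 0.6 -0.6 -0.8] w 0.0219 gf 29.98372346162796
[ 0.13446406  0.86459289 -0.03990746]
[5] -0.1 0.1 4.6 -0 -0 0; -0.1 0.1 4.6 -0 -0 0; -0.1 0.1 4.6 -0 -0 0; -0.1 0.1 4.6 -0 -0 0; -0.1 0.1 4.6 -0 -0 0
```

apply_moves(moves="0 0 4 0 0 0; 0 0 4 0 0 0; 0 0 4 0 0 0; 0 0 4 0 0 0; 0 0 4 0 0 0; 1 0 0 0 0 0; 1 0 0 0 0 0; 1 0 0 0 0 0; 1 0 0 0 0 0; 0 0 0 0 0 0; 0 0 0 0 0 0")

```text
time_s: 12.55
position: [0.6208, 0.1287, 0.1249]
eef_rot: [0.381, 0.084, 0.92, -0.037]
wrist_force: [0.2, 0.3, -1.3]
grip_width: 0.0215
gripper_force: 30.0
```

Run:
```python
from h import *
s=state(); Q=rot(s["eef_rot"]); print(Q.inv().apply(s["wrist_force"]))
im=[]
for n,(a,b,c,d) in dict(top=(115,165,220,270),side=(190,250,300,360)).items():
  p=vision.capture(n); im.append(cv2.resize(p["color"][a:b,c:d],(400,400),interpolation=cv2.INTER_CUBIC))
cv2.imwrite("pics/m6.png",np.hstack(im))
```

```text
t 12.55 pos [0.6208 0.1287 0.1249] z [ 0.694 -0.133 -0.707] x [-0.696  0.127 -0.707] q [-0.68  0.3   0.18  2.26  1.69  0.43 -0.69] F [ 0.2  0.3 -1.3] w 0.0215 gf 29.98366892337799
[0.80713364 0.31462035 0.99124277]
```

View pics/m6.png

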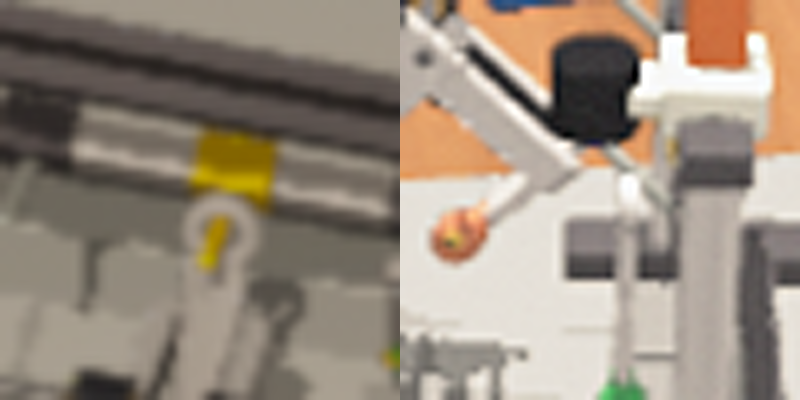

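Peg passes clearly through the eye (top crop 215,240), no contact force. I'll tilt the bar nearer vertical about the eye before releasing, so it drops less.

Run:
```python
from h import *
plan(*pose(0,.019,tilt=62,off=-.0035),wmax=3)
```

```text
[6] -2.1 0.1 2.6 -0 -2.8 0; -1.9 0.1 2.7 -0 -2.8 0; -1.8 0.1 2.8 -0 -2.8 0; -1.7 0.1 2.9 -0 -2.8 0; -1.5 0.1 3 -0 -2.8 0; -1.4 0.1 3 -0 -2.8 0
```

apply_moves(moves="-2.1 0 2.6 0 -2.8 0; -1.9 0 2.7 0 -2.8 0; -1.8 0 2.8 0 -2.8 0; -1.7 0 2.9 0 -2.8 0; -1.5 0 3 0 -2.8 0; -1.4 0 3 0 -2.8 0; 0 0 0 0 0 0; 0 0 0 0 0 0")

```text
time_s: 13.32
position: [0.64, 0.1248, 0.1216]
eef_rot: [0.51, 0.078, 0.855, -0.05]
wrist_force: [-0.1, -0.0, -1.2]
grip_width: 0.0216
gripper_force: 30.0
```

Run:
```python
from h import *
state(); plan(*pose(0,.019,tilt=62,off=-.0035),wmax=3)
```

```text
t 13.32 pos [0.64   0.1248 0.1216] z [ 0.865 -0.165 -0.475] x [-0.468  0.082 -0.88 ] q [-0.67  0.47  0.1   2.35  2.2   0.83 -1.3 ] F [-0.1 -0.  -1.2] w 0.0216 gf 29.983703792095184
[1] -1.1 0.6 -0.2 -0.2 -0.4 0.3
```

apply_moves(moves="0 0 0 0 0 0; 0 0 0 0 0 0; 0 0 0 0 0 0; 0 0 0 0 0 0; 0 0 0 0 0 0; 0 0 0 0 0 0; 0 0 0 0 0 0; 0 0 0 0 0 0; 0 0 0 0 0 0; 0 0 0 0 0 0; 0 0 0 0 0 0; 0 0 0 0 0 0", jaw=0.42)

```text
time_s: 14.32
position: [0.6404, 0.1249, 0.1225]
eef_rot: [0.511, 0.078, 0.855, -0.049]
wrist_force: [0.1, -0.1, 0.3]
grip_width: 0.0392
gripper_force: 0.0
```

Run:
```python
from h import *
s=state()
im=[]
for n,(a,b,c,d) in dict(top=(115,165,220,270),side=(190,250,300,360)).items():
  p=vision.capture(n); im.append(cv2.resize(p["color"][a:b,c:d],(400,400),interpolation=cv2.INTER_CUBIC))
p=vision.capture("wrist"); im.append(cv2.resize(p["color"],(533,400)))
cv2.imwrite("pics/m7.png",cv2.resize(np.hstack(im),(800,240),interpolation=cv2.INTER_AREA))
```

```text
t 14.32 pos [0.6404 0.1249 0.1225] z [ 0.866 -0.164 -0.473] x [-0.465  0.083 -0.881] q [-0.67  0.47  0.1   2.35  2.21  0.83 -1.3 ] F [ 0.1 -0.1  0.3] w 0.0392 gf 0.0
```

View pics/m7.png

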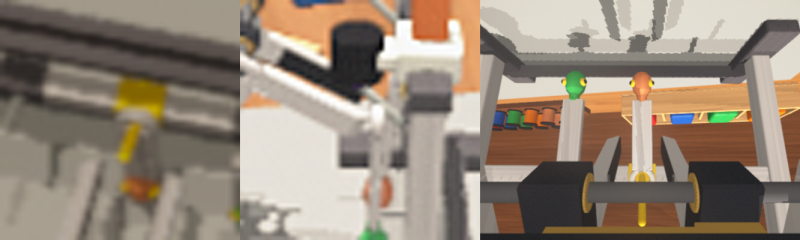

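Hanger hangs beside the green one, peg through its eye, free between the open fingers. Retreat.

apply_moves(moves="0 0 -10 0 0 0; 0 0 -20 0 0 0; 0 0 -30 0 0 0; 0 0 -35 0 0 0; 0 0 -35 0 0 0; 0 0 -20 0 0 0; 0 0 0 0 0 0")

```text
time_s: 15.05
position: [0.5079, 0.1509, 0.1951]
eef_rot: [0.511, 0.077, 0.855, -0.048]
wrist_force: [0.5, 0.5, -0.4]
grip_width: 0.0395
gripper_force: 0.0
```

Run:
```python
from h import *
s=state(); a=np.radians(-10.6); Q=toolR([-np.cos(a),-np.sin(a),0],[0,0,-1])
A=plan([.47,.03,.36],Q,wmax=6); B=plan([.60,-.045,.39],Q,start=A)
```

```text
t 15.05 pos [0.5079 0.1509 0.1951] z [ 0.867 -0.16  -0.472] x [-0.465  0.083 -0.881] q [-0.91  0.15 -0.01  2.53  1.75  0.93 -1.05] F [ 0.5  0.5 -0.4] w 0.0395 gf 0.0
[11] -12.5 -11.5 -8.3 -0 5.6 0; -11.7 -11.5 -9.5 -0 5.6 0; -10.7 -11.5 -10.6 -0 5.6 0; -9.6 -11.5 -11.6 -0 5.6 0; -8.4 -11.5 -12.5 -0 5.6 0; -7.2 -11.4 -13.2 -0 5.6 0; -5.8 -11.4 -13.9 -0 5.6 0; -4.5 -11.4 -14.4 -0 5.6 0; -3 -11.4 -14.7 -0 5.6 0; -1.6 -11.4 -15 -0 5.6 0; -0.1 -11.4 -15.1 -0 5.6 0
[5] -28.3 -10 -6 0 0 0; -28.3 -10 -6 0 0 0; -28.3 -10 -6 0 0 0; -28.3 -10 -6 0 0 0; -28.3 -10 -6 0 0 0
```

apply_moves(moves="-12 -11 -8 0 5.6 0; -12 -11 -9 0 5.6 0; -11 -12 -11 0 5.6 0; -10 -12 -12 0 5.6 0; -8 -11 -13 0 5.6 0; -7 -11 -13 0 5.6 0; -6 -11 -14 0 5.6 0; -4 -11 -14 0 5.6 0; -3 -11 -15 0 5.6 0; -2 -11 -15 0 5.6 0; 0 -11 -15 0 5.6 0; 0 0 0 0 0 0", jaw=0.6)

```text
time_s: 16.05
position: [0.4628, 0.0574, 0.3094]
eef_rot: [0.148, 0.111, 0.982, -0.037]
wrist_force: [-0.0, -0.4, -0.4]
grip_width: 0.0563
gripper_force: 0.0
```

Run:
```python
from h import *
s=state(); a=np.radians(-10.6); Q=toolR([-np.cos(a),-np.sin(a),0],[0,0,-1])
A=plan([.47,.03,.36],Q,wmax=6); B=plan([.60,-.045,.39],Q,start=A)
```

```text
t 16.05 pos [0.4628 0.0574 0.3094] z [ 0.282 -0.106 -0.954] x [-0.932  0.207 -0.299] q [-0.81 -0.19  0.41  2.03  0.32  1.09  0.82] F [-0.  -0.4 -0.4] w 0.0563 gf 0.0
[3] -9.2 -9 -14.4 -0.9 5.8 -0.8; -7.5 -8.9 -15.4 -0.9 5.8 -0.8; -5.8 -8.7 -16.2 -0.9 5.8 -0.8
[5] -28.3 -10 -6 0 0 0; -28.3 -10 -6 0 0 0; -28.3 -10 -6 0 0 0; -28.3 -10 -6 0 0 0; -28.3 -10 -6 0 0 0
```

apply_moves(moves="-9 -9 -14 -0.9 5.8 -0.8; -8 -9 -15 -0.9 5.8 -0.8; -6 -9 -16 -0.9 5.8 -0.8; -28 -10 -6 0 0 0; -28 -10 -6 0 0 0; -28 -10 -6 0 0 0; -28 -10 -6 0 0 0; -20 -10 -6 0 0 0; 0 0 0 0 0 0; 0 0 0 0 0 0")

```text
time_s: 16.88
position: [0.59, -0.0425, 0.3848]
eef_rot: [-0.0, 0.091, 0.996, -0.004]
wrist_force: [-0.6, -0.1, -0.4]
grip_width: 0.0563
gripper_force: 0.0
```

```bash
cat > lamp.py <<'E'
from h import *
s=state(); mid=np.array([.650,.098]); a=np.radians(-10.6); S=np.array([[np.cos(a),np.sin(a)],[-np.sin(a),np.cos(a)]])
for n in("top","wrist","side"):
  ps=[vision.capture(n) for _ in range(2)]; p=ps[-1]; w=np.nanmean([pts(q) for q in ps],0); hsv=cv2.cvtColor(p["color"],cv2.COLOR_BGR2HSV)
  k=(hsv[...,0]>5)&(hsv[...,0]<18)&(hsv[...,1]>150)&(abs(w[...,2]-.33)<.005)&(abs(w[...,0]-.63)<.08)
  if k.sum()>4:
    q=(w[k][:,:2]-mid)@S.T; f=np.nanpercentile(q,[3,97],axis=0); print(n,k.sum(),"fin top stand xy range",f.round(4).tolist(),"mid",f.mean(0).round(4),"world",(mid+S.T@f.mean(0)).round(4))
  k=(hsv[...,2]<75)&(w[...,2]>.268)&(w[...,2]<.32); q=(w[k][:,:2]-mid)@S.T; q=q[(abs(q[:,0]+.045)<.022)]
  if len(q)>10: print(n,"head",len(q),np.percentile(q,[3,97],axis=0).round(4).tolist(),np.nanmax(w[k][:,2]))
E
python3 lamp.py 2>/dev/null
```

```text
t 16.88 pos [ 0.59   -0.0425  0.3848] z [-0.002 -0.007 -1.   ] x [-0.983  0.182  0.   ] q [-0.54  0.3   0.74  1.41 -0.19  1.51  1.58] F [-0.6 -0.1 -0.4] w 0.0563 gf 0.0
wrist 602 fin top stand xy range [[-0.0118, -0.1567], [0.0101, -0.1394]] mid [-0.0009 -0.148 ] world [ 0.6219 -0.0473]
wrist head 1252 [[-0.0622, -0.163], [-0.0301, -0.1334]] 0.2932964610608837
side 43 fin top stand xy range [[-0.0114, -0.1613], [0.0083, -0.1457]] mid [-0.0015 -0.1535] world [ 0.6203 -0.0526]
side head 155 [[-0.0599, -0.1681], [-0.0312, -0.1426]] 0.3199700401658879
```

apply_moves(moves="-18 1 0 0 0 0; -17 1 0 0 0 0; 0 0 0 0 0 0; 0 0 35 0 0 0; 0 0 30 0 0 0; 0 0 20 0 0 0; 0 0 12 0 0 0; 0 0 7 0 0 0; 0 0 0 0 0 0; 0 0 0 0 0 0")

```text
time_s: 18.02
position: [0.625, -0.046, 0.2831]
eef_rot: [0.001, 0.09, 0.996, -0.002]
wrist_force: [0.3, 0.3, 0.4]
grip_width: 0.0567
gripper_force: 0.0
```

apply_moves(moves="0 0 0 0 0 0; 0 0 0 0 0 0; 0 0 0 0 0 0; 0 0 0 0 0 0; 0 0 0 0 0 0; 0 0 0 0 0 0; 0 0 0 0 0 0", jaw=0, grip_force=15)

```text
time_s: 18.6
position: [0.6248, -0.046, 0.2821]
eef_rot: [0.0, 0.09, 0.996, -0.002]
wrist_force: [-0.5, 0.4, 1.5]
grip_width: 0.0195
gripper_force: 15.0
```

```bash
python3 lamp.py 2>/dev/null
```

```text
t 18.6 pos [ 0.6248 -0.046   0.2821] z [ 0.    -0.005 -1.   ] x [-0.984  0.179 -0.001] q [-0.49  0.41  0.72  1.5  -0.27  1.33  1.64] F [-0.5  0.4  1.5] w 0.0195 gf 14.998232424259186
wrist 1736 fin top stand xy range [[-0.0116, -0.1571], [0.0102, -0.1388]] mid [-0.0007 -0.1479] world [ 0.6221 -0.0473]
wrist head 2912 [[-0.0608, -0.1629], [-0.0301, -0.1334]] 0.31897465647406026
side head 157 [[-0.0599, -0.1682], [-0.0316, -0.1446]] 0.31995845893560193
```

apply_moves(moves="0 5 0 0 0 0; 0 12 0 0 0 0; 0 15 0 0 0 0; 0 15 0 0 0 0; 0 15 0 0 0 0; 0 12 0 0 0 0; 0 8 0 0 0 0; 0 0 0 0 0 0")

```text
time_s: 19.57
position: [0.6404, 0.0389, 0.2821]
eef_rot: [0.001, 0.088, 0.996, -0.002]
wrist_force: [2.6, 1.5, 7.2]
grip_width: 0.0198
gripper_force: 15.0
```

apply_moves(moves="0 8 0 0 0 0; 0 15 0 0 0 0; 0 15 0 0 0 0; 0 15 0 0 0 0; 0 15 0 0 0 0; 0 12 0 0 0 0; 0 6 0 0 0 0; 0 0 0 0 0 0; 0 0 0 0 0 0")

```text
time_s: 20.32
position: [0.6557, 0.1223, 0.2821]
eef_rot: [0.002, 0.089, 0.996, -0.002]
wrist_force: [3.6, 0.8, 10.1]
grip_width: 0.0199
gripper_force: 15.0
```

```bash
python3 lamp.py 2>/dev/null
python3 - <<'E'
from h import *
mid=np.array([.650,.098]); a=np.radians(-10.6); S=np.array([[np.cos(a),np.sin(a)],[-np.sin(a),np.cos(a)]])
for n in("wrist","top"):
  p=vision.capture(n); w=pts(p); hsv=cv2.cvtColor(p["color"],cv2.COLOR_BGR2HSV)
  k=(hsv[...,0]>20)&(hsv[...,0]<35)&(hsv[...,1]>130)&(hsv[...,2]>60)&(abs(w[...,2]-.176)<.03)&(abs(w[...,0]-.63)<.06)
  q=(w[k][:,:2]-mid)@S.T; print(n,k.sum(), np.median(q,0) if k.sum() else "", np.percentile(q[:,1],[3,97]) if k.sum() else "")
E
```

```text
t 20.32 pos [0.6557 0.1223 0.2821] z [ 0.003 -0.004 -1.   ] x [-0.984  0.176 -0.004] q [-0.68  0.49  0.67  1.39 -0.3   1.36  1.39] F [ 3.6  0.8 10.1] w 0.0199 gf 15.011886209249496
wrist 1742 fin top stand xy range [[-0.0121, 0.0136], [0.0096, 0.0321]] mid [-0.0013  0.0228] world [0.653  0.1207]
wrist head 2875 [[-0.0612, 0.0078], [-0.0307, 0.0373]] 0.31970206649186605
side head 119 [[-0.0593, 0.0023], [-0.0315, 0.0256]] 0.31997988276403644
wrist 0  
top 0
```

apply_moves(moves="0 1.2 0 0 0 0; 0 0 0 0 0 0; 0 0 0 0 0 0; 0 0 0 0 0 0")

```text
time_s: 21.05
position: [0.6559, 0.1226, 0.2821]
eef_rot: [0.002, 0.089, 0.996, -0.002]
wrist_force: [4.2, -0.7, 10.0]
grip_width: 0.0197
gripper_force: 15.0
```

apply_moves(moves="0 0 0 0 0 0; 0 0 0 0 0 0; 0 0 0 0 0 0; 0 0 0 0 0 0; 0 0 0 0 0 0; 0 0 0 0 0 0; 0 0 0 0 0 0; 0 0 -15 0 0 0; 0 0 -30 0 0 0; 0 0 -35 0 0 0; 0 0 -30 0 0 0; 0 0 0 0 0 0", jaw=0.6)

```text
time_s: 22.05
position: [0.6563, 0.1206, 0.3973]
eef_rot: [0.004, 0.09, 0.996, -0.001]
wrist_force: [0.5, -0.2, 0.2]
grip_width: 0.0567
gripper_force: 0.0
```

apply_moves(moves="30 0 -5 0 0 0; 38 0 -5 0 0 0; 38 0 0 0 0 0; 38 0 0 0 0 0; 38 0 0 0 0 0; 30 0 0 0 0 0; 0 0 0 0 0 0; 0 0 0 0 0 0")

```text
time_s: 22.72
position: [0.4455, 0.1595, 0.4017]
eef_rot: [0.001, 0.089, 0.996, -0.001]
wrist_force: [0.1, -0.6, -0.0]
grip_width: 0.0564
gripper_force: 0.0
```

```bash
python3 lamp.py 2>/dev/null
python3 - <<'E'
from h import *
mid=np.array([.650,.098]); a=np.radians(-10.6); S=np.array([[np.cos(a),np.sin(a)],[-np.sin(a),np.cos(a)]])
p=vision.capture("top"); w=pts(p); t=p["color"]; hsv=cv2.cvtColor(t,cv2.COLOR_BGR2HSV)
k=(hsv[...,0]>5)&(hsv[...,0]<18)&(hsv[...,1]>150)&(w[...,2]>.32)&(w[...,2]<.34)&(w[...,0]>.58)&(w[...,0]<.7)
q=(w[k][:,:2]-mid)@S.T; print("top fin",k.sum(),np.percentile(q,[3,97],axis=0))
s=vision.capture("side")["color"]
im=[cv2.resize(t[90:190,200:330],(400,308)),cv2.resize(s[170:260,290:390],(400,308))]
cv2.imwrite("pics/m8.png",np.hstack(im))
E
```

```text
t 22.72 pos [0.4455 0.1595 0.4017] z [ 0.001 -0.002 -1.   ] x [-0.984  0.177 -0.001] q [-1.05 -0.01  0.63  1.65  0.01  1.51  0.98] F [ 0.1 -0.6 -0. ] w 0.0564 gf 0.0
top 20 fin top stand xy range [[-0.0114, 0.0152], [0.0109, 0.0309]] mid [-0.0002  0.0231] world [0.654  0.1207]
top head 24 [[-0.05, 0.006], [-0.0304, 0.019]] 0.3199464171543265
wrist head 203 [[-0.0402, 0.0103], [-0.0296, 0.0363]] 0.2929460924176864
side 29 fin top stand xy range [[-0.0107, 0.0102], [0.0084, 0.0279]] mid [-0.0011  0.0191] world [0.6524 0.1169]
side head 117 [[-0.0593, 0.0036], [-0.0325, 0.0254]] 0.31990930536029205
top fin 25 [[-0.01214732  0.01448219]
 [ 0.01062836  0.03027659]]
```

View pics/m8.png

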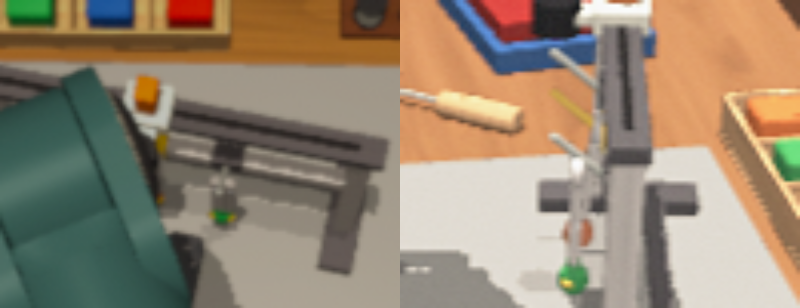

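The lamp is on the track above the yellow peg (top crop 147,92), the brown head shows behind the green one in the side view (578,232). Clearing the arm and verifying numerically.

apply_moves(moves="10 30 0 0 0 0; 10 35 0 0 0 0; 10 35 0 0 0 0; 0 35 0 0 0 0; 0 35 0 0 0 0; 0 30 0 0 0 0; 0 0 0 0 0 0; 0 0 0 0 0 0")

```text
time_s: 23.78
position: [0.4527, 0.3622, 0.3987]
eef_rot: [0.0, 0.089, 0.996, -0.004]
wrist_force: [0.2, -1.1, 0.1]
grip_width: 0.0564
gripper_force: 0.0
```

```bash
python3 lamp.py 2>/dev/null
python3 - <<'E'
from h import *
mid=np.array([.650,.098]); a=np.radians(-10.6); S=np.array([[np.cos(a),np.sin(a)],[-np.sin(a),np.cos(a)]])
for n in("side","top"):
  p=vision.capture(n); w=pts(p); hsv=cv2.cvtColor(p["color"],cv2.COLOR_BGR2HSV)
  s=np.concatenate([(w[...,:2]-mid)@S.T,w[...,2:]],-1)*1000
  br=(hsv[...,0]<16)&(hsv[...,1]>110); ye=(hsv[...,0]>20)&(hsv[...,0]<35)&(hsv[...,1]>110)
  box=(abs(s[...,1]-24)<22)&(s[...,0]>-80)&(s[...,0]<-9)&(s[...,2]>30)&(s[...,2]<225)
  for nm,k in(("brown",br&box),("yellow",ye&box),("other",box&~br&~ye)):
    q=s[k]; print(n,nm,len(q)); 
    for z in range(30,225,15):
      b=q[(q[:,2]>=z)&(q[:,2]<z+15)]
      if len(b): print("  z",z,len(b),"x",np.percentile(b[:,0],[5,95]).round(),"y",np.percentile(b[:,1],[5,95]).round())
  for t in("hanger",):
    for m in finder.masks_of(p,t)[:3]: print(n,t,round(m["p"],2),np.nanmedian(s[m["mask"]],0).round())
E
```

```text
t 23.78 pos [0.4527 0.3622 0.3987] z [-0.001 -0.007 -1.   ] x [-0.984  0.178 -0.001] q [-1.15  0.24  0.53  1.41 -0.12  1.53  0.77] F [ 0.2 -1.1  0.1] w 0.0564 gf 0.0
top 19 fin top stand xy range [[-0.0115, 0.0151], [0.0116, 0.0307]] mid [0.     0.0229] world [0.6542 0.1205]
top head 140 [[-0.0615, 0.0071], [-0.0318, 0.0376]] 0.31998825395388386
side 30 fin top stand xy range [[-0.0107, 0.0084], [0.0085, 0.028]] mid [-0.0011  0.0182] world [0.6523 0.1161]
side head 117 [[-0.0594, 0.0024], [-0.0325, 0.0257]] 0.31999333015180387
side brown 15
  z 45 1 x [-18. -18.] y [19. 19.]
  z 60 10 x [-34. -16.] y [13. 21.]
  z 75 1 x [-16. -16.] y [14. 14.]
  z 135 2 x [-21. -21.] y [33. 39.]
  z 195 1 x [-49. -49.] y [26. 26.]
side yellow 15
  z 165 1 x [-19. -19.] y [20. 20.]
  z 180 9 x [-39. -21.] y [16. 23.]
  z 195 5 x [-45. -38.] y [19. 26.]
side other 122
  z 45 3 x [-36. -23.] y [15. 32.]
  z 60 11 x [-37. -19.] y [13. 23.]
  z 75 6 x [-22. -19.] y [13. 17.]
  z 90 7 x [-23. -20.] y [ 9. 16.]
  z 105 12 x [-23. -17.] y [10. 15.]
  z 120 12 x [-24. -18.] y [ 8. 19.]
  z 135 8 x [-21. -16.
[... 173 characters left out ...]
0.82 [-379. -531.   12.]
side hanger 0.68 [-19.  14. 121.]
top brown 23
  z 60 15 x [-32. -23.] y [15. 28.]
  z 75 7 x [-29. -23.] y [19. 27.]
  z 90 1 x [-26. -26.] y [14. 14.]
top yellow 3
  z 60 2 x [-29. -26.] y [34. 34.]
  z 180 1 x [-10. -10.] y [12. 12.]
top other 57
  z 45 2 x [-29. -17.] y [14. 15.]
  z 60 9 x [-33. -25.] y [12. 35.]
  z 75 3 x [-24. -17.] y [15. 34.]
  z 90 15 x [-26. -21.] y [15. 33.]
  z 105 9 x [-24. -19.] y [16. 29.]
  z 120 6 x [-21. -19.] y [14. 23.]
  z 135 5 x [-20. -14.] y [14. 20.]
  z 150 2 x [-18. -11.] y [12. 14.]
  z 165 5 x [-16.  -9.] y [12. 15.]
  z 195 1 x [-45. -45.] y [25. 25.]
top hanger 0.71 [-374. -527.   12.]
top hanger 0.57 [-24.  21.  87.]
```

```bash
python3 -c "
from rig import env
print(env.close_job())"
```

```text
the job is handed in; nothing more can be done
None
```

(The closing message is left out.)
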